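# Find the tired shock mount and release it

### The arm

A 7-joint arm with a two-finger parallel gripper is mounted at the origin on a cart in front of the work surface, level with it; the furniture and walls round the work are solid. World frame = base frame: x ahead of the robot, y to its left, z up, the work surface at z = 0. Lengths are in m, angles in degrees, forces in N, time in s.
With the tool pointing down it reaches from about 0.425 to 0.875 m from the base axis. Payload 4.7 kg.
Tool frame: the origin (TCP) lies between the finger pads; the fingertips stand 25 mm ahead of it and the grasp point (between the pads) lies 6 mm ahead of it (env.tip_reach is the distance from the TCP to the fingertips, in m); z points along the fingers, y is the direction in which the jaws open and shut (so a half turn about z gives the same grasp; the last joint's range is limited). The gripper opens to 87 mm and grips with 3 to 60 N. Pads are 19 mm wide; open, the fingers measure 117 mm over their backs; the gripper's body (75 mm by 190 mm) begins 51 mm behind the grasp point.
Start: joints at [-68.635, 18.392, -4.016, 83.108, 1.295, 78.541, -3.26], TCP at [0.228, 0.609, 0.248] pointing down, gripper open.
Joint ranges: [-163.93, 163.93], [-17.29, 119.83], [-79.2, 71.16], [3.27, 140.29], [-89.18, 269.18], [5.43, 117.66], [-154.24, 154.24]. Speed limits (degrees/s): [147.25, 147.25, 180, 180, 180, 180, 180].

### API

Orientations are given as [roll, pitch, yaw] about the fixed x, y, z axes, in that order (R = Rz(yaw) Ry(pitch) Rx(roll)).
In Python, from cell import env, viewer, job gives the robot as it stands.
- The arm moves only by the tool move_arm, never from a script. Its argument "steps" is a list of rows, each a list of 7 numbers: the finger opening in cm, from 0 to 8.7, then the shift along the tool's x, y, z in cm, then the turn, a rotation vector about the tool's x, y, z in rad. In form: [[fingers, tx, ty, tz, wx, wy, wz], ...]. A call has 1 to 5 rows; each row shifts and turns the commanded pose from where the row before left it, along the tool's axes as they then stand; what a row does not reach is not made up. A row lasts 1/12 s, in which the tool goes at most 41.7 mm and 7.16 degrees, less where a joint would pass 70% of its speed; a pose out of reach is approached as far as the arm can. A call is refused whole if a number of a shift passes 4.17 or a number of a turn 0.125, either way. A call with a gripper value outside its range is refused whole. The fingers move at their own pace and stop on an object; "force" is the grip in N (left out, the last holds). Time passes only in rows, so rows that do not move let the fingers close. It gives the time, the measured TCP pose, the force and the opening at its end, in the units of the state.
- env.get_obs(): the state, without advancing time (a new reading comes with each control period).
- viewer.read_camera(name): name is "side" or "top" or "wrist"; returns a dict with "img" (384x512x3 uint8, red, green, blue), "vfov" (degrees; the focal length in pixels is half the picture's height over the tangent of half this angle, whatever the lens; pixels are square), "cx", "cy" (the principal point, pixels), "extrinsics" (4x4, takes a point from world to camera coordinates); the wrist camera has in their place "mount" (4x4, takes a point from camera to tool coordinates, whose origin is the TCP and whose axes are the flange's). Camera axes: x right, y down, z forward; pixel columns grow to the right and rows downward; lengths in m; the calibration is good to about 2 mm. A picture is of the moment at which its call begins: read the wrist's pose just before it. There is no depth.
- job.sign_off(): hands the job in, once; it reports no verdict.
The state is a dict: "time_s": time; "qpos": joint angles; "joint_velocities": joint speeds; "effort": joint torques, N m; "tool_pos": TCP position; "tool_rot": TCP orientation; "force": force on the tool from outside, world axes, zero at the start; "wrist_torque": the same for the moment, N m; "grip_width": finger opening in m.
Only numpy, scipy, OpenCV 4.12 (cv2) and the standard library are available. Lean on these libraries where they do the work, as an engineer would, in place of code of your own. Each camera call takes 0.05 s, during which the arm holds its last target.

### The job

One of the three spring shock mounts on the grey bench plate has gone soft. Feel them one after the other from left to right, pressing each black pad gently straight down by about 5 mm, then push the orange release tag in front of the softest one fully down, so that this mount can be changed. Leave the other two tags raised and all pads up, and do not pick up or shift the tools on the plate.

Things in the scene. Friction and masses are not known exactly. Their poses are not given: they have to be found in the camera images.
- test_plate: grey slotted plate on legs, fixed, 180 mm deep (x), 445 mm wide (y), top 52 mm above the desk. It carries three spring mounts in a row, 100 mm apart. Origin: on the desk under the middle pad. Its +y runs along the row to the left; the tags are on the -x side of the pads. A bench microscope, 330 mm high, base 160 x 200 mm, stands to the left at about x 0.56, y 0.26 m; keep the arm clear of it
- pad_left_top (a point): centre of the top of the left mount's round black rubber pad, 39 mm across, 103.5 mm above the desk when not pressed; it goes straight down with the pad
- pad_left (a joint): how far the left pad is pressed down, m: 0 up, 0.012 bottomed. It springs back. A sound spring (two of them) begins to yield at about 2 N and takes about 0.7 N more for each mm; the soft one begins at about 1 N and takes about 0.25 N more for each mm. Which one is soft changes from start to start and cannot be seen
- pad_middle_top (a point): centre of the top of the middle mount's round black rubber pad, 39 mm across, 103.5 mm above the desk when not pressed; it goes straight down with the pad
- pad_middle (a joint): how far the middle pad is pressed down, m: 0 up, 0.012 bottomed. It springs back. A sound spring (two of them) begins to yield at about 2 N and takes about 0.7 N more for each mm; the soft one begins at about 1 N and takes about 0.25 N more for each mm. Which one is soft changes from start to start and cannot be seen
- pad_right_top (a point): centre of the top of the right mount's round black rubber pad, 39 mm across, 103.5 mm above the desk when not pressed; it goes straight down with the pad
- pad_right (a joint): how far the right pad is pressed down, m: 0 up, 0.012 bottomed. It springs back. A sound spring (two of them) begins to yield at about 2 N and takes about 0.7 N more for each mm; the soft one begins at about 1 N and takes about 0.25 N more for each mm. Which one is soft changes from start to start and cannot be seen
- tag_left_face (a point): pushing spot on the upper face of the left mount's orange release tag, a paddle 34 mm wide, 46 mm long and 4 mm thick. Raised, it slopes up towards the plate's -x at 0.6 rad and the spot is 98 mm above the desk, 76 mm from the pad's axis; pushed down it lies level on a stop, the spot 78 mm above the desk and 83 mm from the pad's axis
- tag_left (a joint): angle of the left tag, rad: 0 raised (its steel claw clamps the mount's flange), 0.6 fully down on its stop (claw lifted off). It stays where it is left; about 2 N at the spot pushes it down
- tag_middle_face (a point): pushing spot on the upper face of the middle mount's orange release tag, a paddle 34 mm wide, 46 mm long and 4 mm thick. Raised, it slopes up towards the plate's -x at 0.6 rad and the spot is 98 mm above the desk, 76 mm from the pad's axis; pushed down it lies level on a stop, the spot 78 mm above the desk and 83 mm from the pad's axis
- tag_middle (a joint): angle of the middle tag, rad: 0 raised (its steel claw clamps the mount's flange), 0.6 fully down on its stop (claw lifted off). It stays where it is left; about 2 N at the spot pushes it down
- tag_right_face (a point): pushing spot on the upper face of the right mount's orange release tag, a paddle 34 mm wide, 46 mm long and 4 mm thick. Raised, it slopes up towards the plate's -x at 0.6 rad and the spot is 98 mm above the desk, 76 mm from the pad's axis; pushed down it lies level on a stop, the spot 78 mm above the desk and 83 mm from the pad's axis
- tag_right (a joint): angle of the right tag, rad: 0 raised (its steel claw clamps the mount's flange), 0.6 fully down on its stop (claw lifted off). It stays where it is left; about 2 N at the spot pushes it down
- driver_small: small screwdriver with a dark handle, 12 x 130 x 10 mm, lying on the right end of the plate; leave alone. Origin: centre of its underside
- solder_spool: spool of solder, 52 mm across, 35 mm high, standing on the right end of the plate; leave alone. Origin: centre of its underside
- pliers_redgrip: red-handled pliers, 56 x 103 x 12 mm, lying on the right end of the plate; leave alone. Origin: centre of the underside

How it is judged (in metres and radians):
On the way, in this order (a step that is already met when the one before it is completed fails the run):
1. the left pad is pressed down at least 3 mm (value of joint pad_left above 0.003 m), for 0.1 s.
2. then the middle pad is pressed down at least 3 mm (value of joint pad_middle above 0.003 m), for 0.1 s.
3. then the right pad is pressed down at least 3 mm (value of joint pad_right above 0.003 m), for 0.1 s.
4. then the softest mount's tag is pushed down, the other two staying raised (the tired spring is told by the smaller force it bears on its untouched pad) (((value of joint tag_left above 0.52 rad and contact force between pad_left and anything else below 1.75 N and value of joint each of tag_middle, tag_right below 0.12 rad) or (value of joint tag_middle above 0.52 rad and contact force between pad_middle and anything else below 1.75 N and value of joint each of tag_left, tag_right below 0.12 rad) or (value of joint tag_right above 0.52 rad and contact force between pad_right and anything else below 1.75 N and value of joint each of tag_left, tag_middle below 0.12 rad))), for 0.1 s.
At the end, for the whole second after the job is handed in: The softest mount's tag is down (beyond 0.52 of its 0.6 rad), the other two tags are still raised (under 0.12 rad), and all three pads are up again (within 1.5 mm) (((value of joint tag_left above 0.52 rad and contact force between pad_left and anything else below 1.75 N and value of joint each of tag_middle, tag_right below 0.12 rad) or (value of joint tag_middle above 0.52 rad and contact force between pad_middle and anything else below 1.75 N and value of joint each of tag_left, tag_right below 0.12 rad) or (value of joint tag_right above 0.52 rad and contact force between pad_right and anything else below 1.75 N and value of joint each of tag_left, tag_middle below 0.12 rad)) and value of joint each of pad_left, pad_middle, pad_right below 0.0015 m); the robot touches nothing.
It fails at once if two tags are pushed down (beyond 0.2 rad) (value of joint each of tag_left, tag_middle above 0.2 rad or value of joint each of tag_left, tag_right above 0.2 rad or value of joint each of tag_middle, tag_right above 0.2 rad).
It fails at once if the fingers press a pad with more than 30 N (contact force between the fingers and pad_left above 30 N or contact force between the fingers and pad_middle above 30 N or contact force between the fingers and pad_right above 30 N).
It fails at once if a tool on the plate is lifted or shifted by more than 20 mm (distance of any of driver_small, solder_spool, pliers_redgrip from where it was at the start of the episode above 0.02 m).
It also fails if it takes over 48 s, if anything falls off the work surface, if the arm or the gripper's body presses on something with over 40 N, if the wrist force passes 120 N, or if a joint passes its speed limit or range.

## Working session

There is one attempt and no reset: what is moved stays moved. The work goes in short steps, Python scripts to look and compute and a tool call to move; the robot and the scene stay as the last step left them, time stands still between calls to the robot, and variables do not carry over. Pictures are saved under pics/ and viewed, and the job is handed in when it is done.

Besides the shell and the picture viewer there is one more tool, called after "Emit:" as name(argument=value, ...) on one line, values as JSON. move_arm: Moves the arm, as the interface text tells. Its arguments: {"type":"object","properties":{"steps":{"type":"array"},"force":{"type":"number"}},"required":["steps"]}

```bash
ls; mkdir -p pics
python3 - <<'E'
from cell import env,viewer
import cv2
o=env.get_obs();print(o)
for n in("side","top"):
    c=viewer.read_camera(n);cv2.imwrite(f"pics/{n}0.png",c["img"][:,:,::-1]);print(n,c["vfov"],c["cx"],c["cy"],c["extrinsics"])
E
```

```text
pics
{'time_s': 0.0, 'qpos': array([-68.63283233,  18.43933335,  -4.01552925,  83.17586897,
         1.2949196 ,  78.54198793,  -3.26193345]), 'joint_velocities': array([ 0.02560817, -0.01107527, -0.04681954, -0.00456422,  0.02609546,
        0.06745481,  0.08969031]), 'effort': array([-1.72096229e-04, -4.91294003e+01, -4.03813524e-01, -3.12519228e+01,
       -6.37795287e-02,  4.39798983e-02,  1.59478177e-04]), 'tool_pos': array([0.22812731, 0.6080955 , 0.24644991]), 'tool_rot': array([-1.79888053e+02,  5.80414900e-03,  1.59440657e+02]), 'force': array([-0.17703845, -0.30399767, -0.24713565]), 'wrist_torque': array([-0.02879231,  0.06313451,  0.0190764 ]), 'grip_width': 0.08692326473153685}
side 49.553058208045144 253.5766649049897 189.56957858156179 [[ 0.99419683 -0.1056818  -0.02010041 -0.53446327]
 [-0.08308782 -0.63567339 -0.76747362  0.01458587]
 [ 0.0683307   0.76468994 -0.64076533  1.01411851]
 [ 0.          0.          0.          1.        ]]
top 56.99983374037153 258.1398953654299 185.48759231094527 [[-0.02095045 -0.99962374 -0.01770467 -0.16158859]
 [-0.99695457  0.02221847 -0.07475238  0.5008438 ]
 [ 0.07511762  0.01608465 -0.99704495  0.91523704]
 [ 0.          0.          0.          1.        ]]
```

View pics/side0.png

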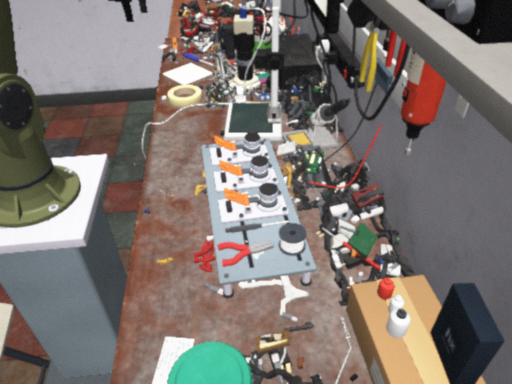

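View pics/top0.png

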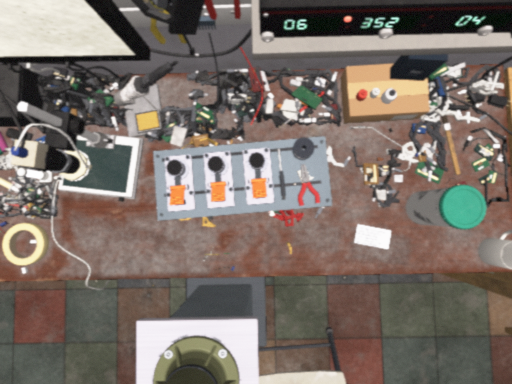

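```bash
cat > h.py <<'E'
from cell import env,viewer
import cv2,numpy as np
from scipy.spatial.transform import Rotation as R
def ray(c,u,v,z):
    E=c["extrinsics"];f=192/np.tan(np.radians(c["vfov"]/2))
    d=E[:3,:3].T@np.array([(u-c["cx"])/f,(v-c["cy"])/f,1]);o=-E[:3,:3].T@E[:3,3]
    return o+d*(z-o[2])/d[2]
def proj(c,p):
    E=c["extrinsics"];f=192/np.tan(np.radians(c["vfov"]/2))
    q=E[:3,:3]@np.array(p)+E[:3,3];return q[:2]/q[2]*f+[c["cx"],c["cy"]]
E
python3 - <<'E'
from h import *
c=viewer.read_camera("top");im=c["img"];hsv=cv2.cvtColor(im,cv2.COLOR_RGB2HSV)
cv2.imwrite("pics/topz.png",cv2.resize(im[130:230,145:340,::-1],None,fx=4,fy=4,interpolation=cv2.INTER_CUBIC))
roi=np.zeros(im.shape[:2],np.uint8);roi[140:220,150:275]=1
for nm,m,z in(("or",(hsv[...,0]<18)&(hsv[...,1]>170)&(hsv[...,2]>170),.098),("bk",(hsv[...,2]<60),.1035)):
    n,l,s,ce=cv2.connectedComponentsWithStats((m&(roi>0)).astype(np.uint8))
    for i in range(1,n):
        if s[i,4]>40: print(nm,s[i],ce[i].round(1),ray(c,*ce[i],z).round(4))
s=viewer.read_camera("side")
im=s["img"];cv2.imwrite("pics/sidez.png",cv2.resize(im[125:285,195:320,::-1],None,fx=3.7,fy=3.7,interpolation=cv2.INTER_CUBIC))
E
```

```text
or [253 180  12  17 161] [258.5 188.2] [ 0.4846 -0.1745  0.098 ]
or [212 183  12  17 156] [217.6 191.5] [ 0.4787 -0.0758  0.098 ]
or [171 186  13  18 183] [177.  195.1] [0.4722 0.0227 0.098 ]
bk [251 154  12  13 126] [256.4 159.9] [ 0.5525 -0.1708  0.1035]
bk [209 158  13  13 124] [215.  163.5] [ 0.5461 -0.0708  0.1035]
bk [168 161  13  13 125] [174.  167.1] [0.5396 0.0283 0.1035]
```

View pics/topz.png

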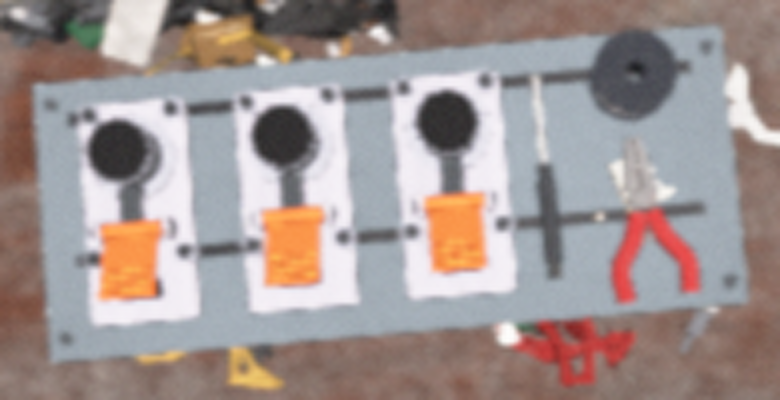

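View pics/sidez.png

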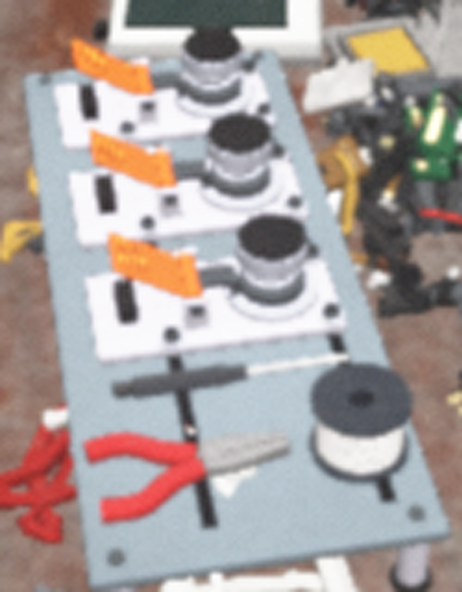

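Run:
```python
from h import *
c=viewer.read_camera("top");s=viewer.read_camera("side")
a=cv2.resize(c["img"][100:270,0:160,::-1],(480,510));b=cv2.resize(s["img"][0:160,160:320,::-1],(510,510))[:,:320]
cv2.imwrite("pics/mic.png",np.hstack([a,b]))
for p in[(.48,.16,.02),(.48,.36,.02),(.64,.16,.02),(.64,.36,.02),(.56,.26,.33),(.48,.26,.33),(.56,.16,.33)]:print(p,proj(c,p).round(),proj(s,p).round())
```

```text
(0.48, 0.16, 0.02) [132. 195.] [227. 138.]
(0.48, 0.36, 0.02) [ 57. 196.] [223. 104.]
(0.64, 0.16, 0.02) [133. 135.] [284. 134.]
(0.64, 0.36, 0.02) [ 59. 137.] [274. 100.]
(0.56, 0.26, 0.33) [ 13. 143.] [249.   9.]
(0.48, 0.26, 0.33) [ 11. 187.] [217.  11.]
(0.56, 0.16, 0.33) [ 68. 141.] [253.  22.]
```

View pics/mic.png

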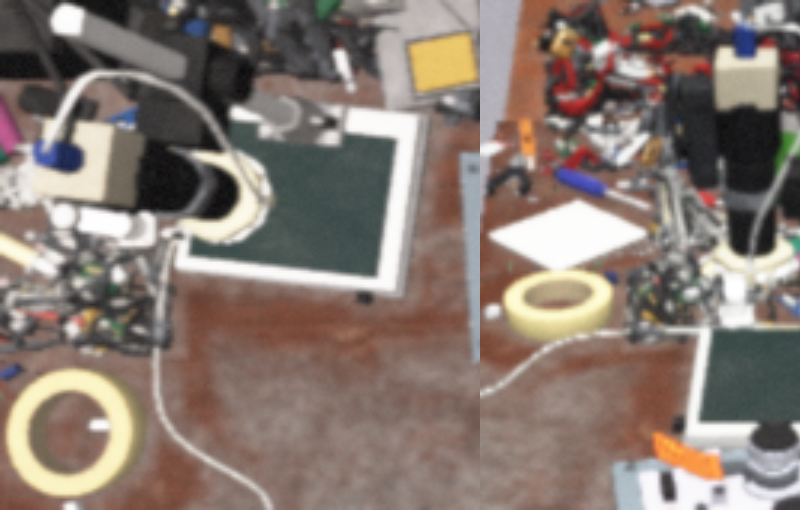

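Emit:
move_arm(steps=[[0,0,0,0,0,0,-0.106],[0,0,0,0,0,0,-0.106],[0,0,0,0,0,0,-0.106],[0,0,0,0,0,0,-0.106],[0,0,0,0,0,0,0]], force=20)

```text
time_s: 0.72
tool_pos: [0.2282, 0.6085, 0.2475]
tool_rot: [-180.0, -0.0, -176.1]
force: [0.1, 0.1, 0.4]
grip_width: 0.0616
```

```bash
cat >> h.py <<'E'
PAD={'L':(.5396,.0283),'M':(.5461,-.0708),'R':(.5525,-.1708)}
def st():
    o=env.get_obs();print(round(o['time_s'],2),'p',o['tool_pos'].round(4),'r',o['tool_rot'].round(2),'F',o['force'].round(2),'w',round(o['grip_width'],4),'q',o['qpos'].round(0));return o
def to(*t):
    o=env.get_obs();Rm=R.from_euler('xyz',o['tool_rot'],degrees=True).as_matrix()
    print('tool shift cm',(100*Rm.T@(np.array(t)-o['tool_pos'])).round(2))
E
python3 -c "
from h import *
st();print(env.tip_reach);to(.27,.36,.25);to(.42,.13,.25);to(.5396,.0283,.16)"
```

```text
0.72 p [0.2282 0.6085 0.2475] r [-1.7999e+02 -1.0000e-02 -1.7611e+02] F [0.08 0.1  0.37] w 0.0616 q [-66.  19.  -7.  83.   2.  79.  20.]
0.025
tool shift cm [ -2.48 -25.08  -0.25]
tool shift cm [-15.89 -49.04  -0.25]
tool shift cm [-27.13 -60.     8.75]
```

Emit:
move_arm(steps=[[0,-0.4,-3.6,0,0,0,0],[0,-0.4,-3.6,0,0,0,0],[0,-0.4,-3.6,0,0,0,0],[0,-0.4,-3.6,0,0,0,0],[0,-0.4,-3.6,0,0,0,0]])

```text
time_s: 1.13
tool_pos: [0.2601, 0.4286, 0.2474]
tool_rot: [180.0, -0.0, -176.5]
force: [0.7, -0.5, 0.7]
grip_width: 0.0282
```

Emit:
move_arm(steps=[[0,-0.9,-3.4,0,0,0,0],[0,-1.5,-3.2,0,0,0,0],[0,-2.2,-2.8,0,0,0,0],[0,-2.2,-2.8,0,0,0,0],[0,-2.2,-2.8,0,0,0,0]])

```text
time_s: 1.55
tool_pos: [0.3603, 0.285, 0.248]
tool_rot: [179.9, 0.0, -176.4]
force: [0.5, 0.5, 0.3]
grip_width: 0.0014
```

```bash
python3 -c "
from h import *
st();print(env.tip_reach);to(.42,.13,.25);to(.5396,.0283,.16)"
```

```text
1.55 p [0.3603 0.285  0.248 ] r [ 1.7993e+02  5.0000e-02 -1.7644e+02] F [0.52 0.55 0.29] w 0.0014 q [-49.  -5.   7. 109.   1.  76.  51.]
0.025
tool shift cm [ -5.   -15.84  -0.21]
tool shift cm [-16.3  -26.75   8.79]
```

Emit:
move_arm(steps=[[0,-1.0,-3.2,0,0,0,0],[0,-1.0,-3.2,0,0,0,0],[0,-1.0,-3.2,0,0,0,0],[0,-1.0,-3.2,0,0,0,0],[0,-1.0,-3.2,0,0,0,0]])

```text
time_s: 1.97
tool_pos: [0.4202, 0.1285, 0.2478]
tool_rot: [180.0, 0.0, -176.5]
force: [1.6, 0.2, -0.1]
grip_width: 0.0004
```

Emit:
move_arm(steps=[[0,-2.0,-2.6,0,0,0,0],[0,-2.3,-2.6,0.5,0,0,0],[0,-2.3,-2.2,1.0,0,0,0],[0,-2.3,-1.8,1.5,0,0,0],[0,-1.0,-0.8,1.5,0,0,0]])

```text
time_s: 2.38
tool_pos: [0.5281, 0.0334, 0.2029]
tool_rot: [-179.9, 0.2, -176.7]
force: [-0.6, 0.1, -1.0]
grip_width: 0.0006
```

```bash
python3 -c "
from h import *
st();to(.5396,.0283,.1385)
c=viewer.read_camera('wrist');cv2.imwrite('pics/w1.png',c['img'][:,:,::-1]);print(c['mount'],c['vfov'])
c=viewer.read_camera('top');cv2.imwrite('pics/t1.png',c['img'][:,:,::-1])"
```

```text
2.38 p [0.5281 0.0334 0.2029] r [-179.92    0.21 -176.68] F [-0.62  0.07 -0.99] w 0.0006 q [-33.   5.  28. 105.  -2.  71.  89.]
tool shift cm [-1.1  -0.57  6.44]
[[ 2.21353812e-04 -9.59698236e-01 -2.81032466e-01  7.61801097e-02]
 [ 9.99999806e-01  3.75832480e-04 -4.95786132e-04  7.74738698e-04]
 [ 5.81426205e-04 -2.81032302e-01  9.59698133e-01 -1.36647166e-01]
 [ 0.00000000e+00  0.00000000e+00  0.00000000e+00  1.00000000e+00]] 68.19831514200499
```

View pics/w1.png

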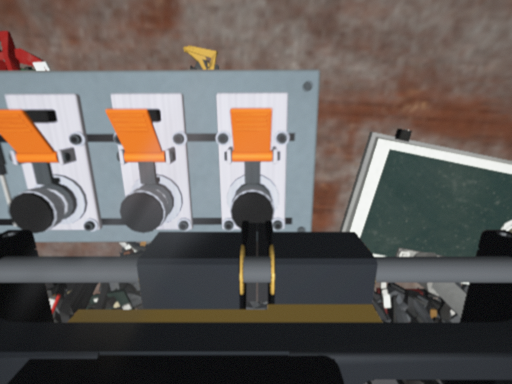

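View pics/t1.png

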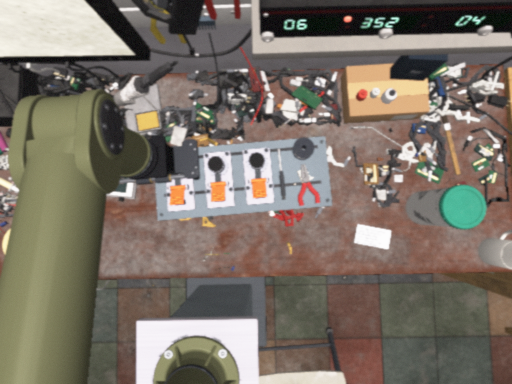

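```bash
python3 -c "
from h import *
st()
c=viewer.read_camera('side');cv2.imwrite('pics/s1.png',cv2.resize(c['img'][0:290,0:400,::-1],(800,580)))"
```

```text
2.48 p [0.525  0.0343 0.2002] r [-179.87   -0.21 -176.66] F [-0.62 -0.16 -0.28] w 0.0003 q [-33.   5.  28. 105.  -2.  71.  89.]
```

View pics/s1.png

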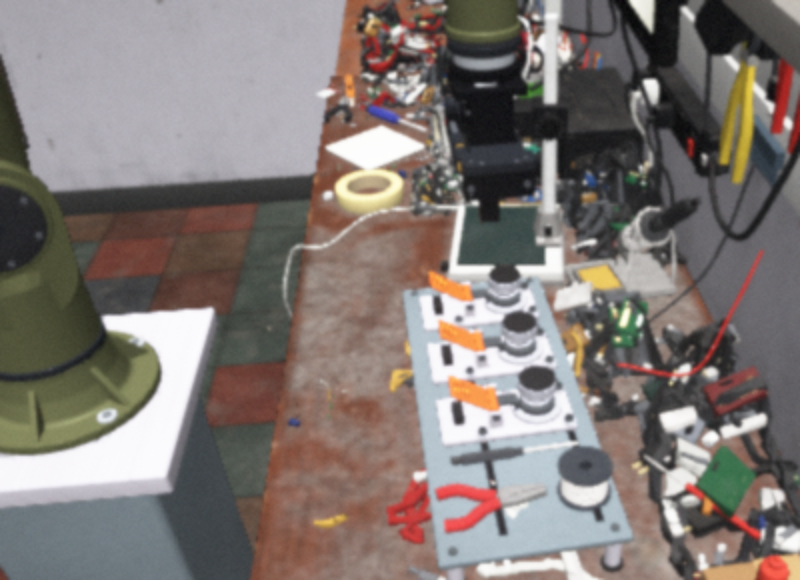

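Emit:
move_arm(steps=[[0,-0.7,-0.35,1.5,0,0,0],[0,-0.7,-0.35,1.5,0,0,0],[0,0,0,1.5,0,0,0],[0,0,0,1.1,0,0,0],[0,0,0,0,0,0,0]])

```text
time_s: 2.95
tool_pos: [0.5377, 0.0319, 0.1451]
tool_rot: [180.0, -0.2, -176.2]
force: [-0.4, -1.2, -0.3]
grip_width: 0.0008
```

```bash
python3 -c "
from h import *
st();to(.5396,.0283,.1235)
c=viewer.read_camera('wrist');cv2.imwrite('pics/w2.png',c['img'][:,:,::-1])"
```

```text
2.95 p [0.5377 0.0319 0.1451] r [ 179.97   -0.2  -176.23] F [-0.41 -1.24 -0.3 ] w 0.0008 q [-32.  10.  28. 107.  -5.  64.  92.]
tool shift cm [-0.17 -0.37  2.16]
```

View pics/w2.png

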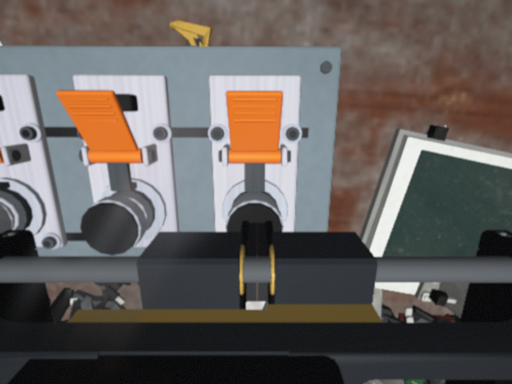

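Emit:
move_arm(steps=[[0,-0.1,-0.3,0.6,0,0,0],[0,0,0,0.5,0,0,0],[0,0,0,0,0,0,0],[0,0,0,0,0,0,0]])

```text
time_s: 3.33
tool_pos: [0.5407, 0.0278, 0.1357]
tool_rot: [180.0, 0.0, -176.3]
force: [0.3, 0.5, 0.1]
grip_width: 0.0005
```

Emit:
move_arm(steps=[[0,0,0,0.3,0,0,0],[0,0,0,0.3,0,0,0],[0,0,0,0,0,0,0],[0,0,0,0,0,0,0]])

```text
time_s: 3.67
tool_pos: [0.5407, 0.0278, 0.1294]
tool_rot: [-180.0, -0.0, -176.3]
force: [-0.0, 1.4, 0.4]
grip_width: 0.0004
```

Just above contact (~0.1285). Press about 5 mm more.

Emit:
move_arm(steps=[[0,0,0,0.2,0,0,0],[0,0,0,0.2,0,0,0],[0,0,0,0.2,0,0,0],[0,0,0,0,0,0,0],[0,0,0,0,0,0,0]])

```text
time_s: 4.08
tool_pos: [0.541, 0.0278, 0.124]
tool_rot: [180.0, 0.0, -176.3]
force: [-0.6, 0.5, 5.0]
grip_width: 0.0007
```

Emit:
move_arm(steps=[[0,0,0,0,0,0,0]])

```text
time_s: 4.17
tool_pos: [0.541, 0.0278, 0.124]
tool_rot: [180.0, 0.0, -176.3]
force: [-1.4, -0.4, 5.2]
grip_width: 0.0004
```

Emit:
move_arm(steps=[[0,0,0,0,0,0,0]])

```text
time_s: 4.25
tool_pos: [0.541, 0.0277, 0.124]
tool_rot: [180.0, 0.0, -176.3]
force: [-1.5, -0.8, 4.7]
grip_width: 0.0001
```

Emit:
move_arm(steps=[[0,0,0,0,0,0,0]])

```text
time_s: 4.33
tool_pos: [0.541, 0.0278, 0.124]
tool_rot: [180.0, 0.0, -176.3]
force: [-1.8, 0.4, 4.9]
grip_width: 0.0005
```

Emit:
move_arm(steps=[[0,0,0,-0.8,0,0,0],[0,0,0,-1.2,0,0,0],[0,0,-3.2,-0.5,0,0,0],[0,0,-3.4,0,0,0,0],[0,0,-3.3,0,0,0,0]])

```text
time_s: 4.75
tool_pos: [0.5478, -0.0717, 0.15]
tool_rot: [180.0, 0.1, -176.1]
force: [0.1, -0.2, 0.3]
grip_width: 0.0005
```

Emit:
move_arm(steps=[[0,0,0,0,0,0,0],[0,0,0,0,0,0,0]])

```text
time_s: 4.92
tool_pos: [0.5472, -0.0737, 0.1494]
tool_rot: [-180.0, 0.0, -176.5]
force: [0.8, 0.0, 0.9]
grip_width: 0.0007
```

```bash
python3 -c "
from h import *
st();to(.5461,-.0708,.1235)
c=viewer.read_camera('wrist');cv2.imwrite('pics/w3.png',c['img'][:,:,::-1])"
```

```text
4.92 p [ 0.5472 -0.0737  0.1494] r [-1.7997e+02  4.0000e-02 -1.7655e+02] F [0.75 0.03 0.88] w 0.0007 q [-24.  11.  32. 105.  -7.  65. 104.]
tool shift cm [0.09 0.3  2.59]
```

View pics/w3.png

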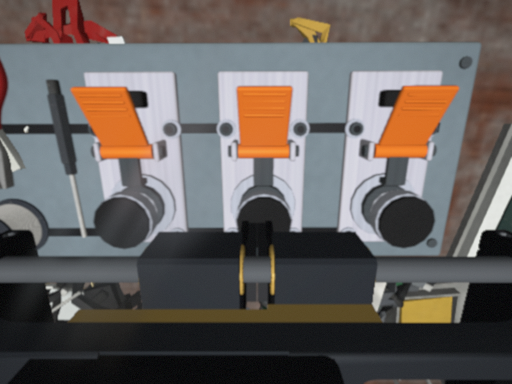

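Emit:
move_arm(steps=[[0,0.1,0.3,0.7,0,0,0],[0,0,0,0.7,0,0,0],[0,0,0,0.5,0,0,0],[0,0,0,0,0,0,0],[0,0,0,0,0,0,0]])

```text
time_s: 5.38
tool_pos: [0.5457, -0.0672, 0.129]
tool_rot: [180.0, -0.1, -176.2]
force: [0.3, 0.5, 1.3]
grip_width: 0.0006
```

Emit:
move_arm(steps=[[0,0,0,0.2,0,0,0],[0,0,0,0.2,0,0,0],[0,0,0,0.2,0,0,0],[0,0,0,0,0,0,0],[0,0,0,0,0,0,0]])

```text
time_s: 5.8
tool_pos: [0.5463, -0.0678, 0.1237]
tool_rot: [180.0, 0.0, -176.3]
force: [-0.3, 0.9, 2.4]
grip_width: 0.0004
```

Emit:
move_arm(steps=[[0,0,0,0,0,0,0]])

```text
time_s: 5.88
tool_pos: [0.5463, -0.0678, 0.1238]
tool_rot: [180.0, 0.0, -176.3]
force: [-0.6, 2.0, 2.8]
grip_width: 0.0004
```

Emit:
move_arm(steps=[[0,0,0,0,0,0,0]])

```text
time_s: 5.97
tool_pos: [0.5463, -0.0679, 0.1238]
tool_rot: [180.0, 0.0, -176.3]
force: [0.3, 1.2, 2.4]
grip_width: 0.0002
```

Emit:
move_arm(steps=[[0,0,0,0.15,0,0,0],[0,0,0,0,0,0,0],[0,0,0,0,0,0,0]])

```text
time_s: 6.22
tool_pos: [0.5463, -0.0681, 0.1222]
tool_rot: [180.0, 0.0, -176.3]
force: [-0.0, 1.8, 3.3]
grip_width: 0.0007
```

Emit:
move_arm(steps=[[0,0,0,-0.8,0,0,0],[0,0,0,-1.2,0,0,0],[0,0,-3.4,-0.6,0,0,0],[0,0,-3.5,0,0,0,0],[0,0,-3.3,0,0,0,0]])

```text
time_s: 6.63
tool_pos: [0.5531, -0.1715, 0.1498]
tool_rot: [-179.9, 0.1, -176.2]
force: [-0.6, -0.2, -0.1]
grip_width: 0.0001
```

Emit:
move_arm(steps=[[0,0,0,0,0,0,0],[0,0,0,0,0,0,0]])

```text
time_s: 6.8
tool_pos: [0.552, -0.1732, 0.1489]
tool_rot: [-179.9, 0.0, -176.6]
force: [0.6, 0.3, -0.4]
grip_width: 0.0007
```

```bash
python3 -c "
from h import *
st();to(.5525,-.1708,.1235)
c=viewer.read_camera('wrist');cv2.imwrite('pics/w4.png',c['img'][:,:,::-1])"
```

```text
6.8 p [ 0.552  -0.1732  0.1489] r [-179.92    0.   -176.58] F [ 0.57  0.29 -0.44] w 0.0007 q [-16.  15.  36. 102. -10.  66. 116.]
tool shift cm [-0.07  0.24  2.54]
```

View pics/w4.png

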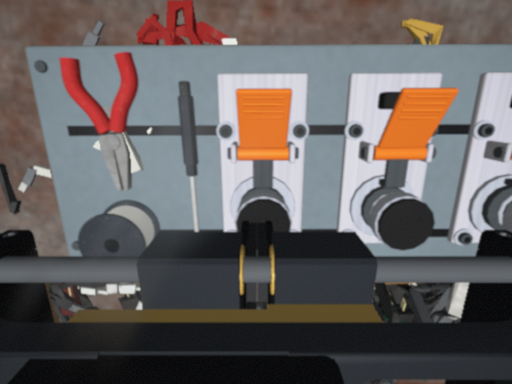

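Emit:
move_arm(steps=[[0,0,0.1,0.7,0,0,0],[0,0,0,0.7,0,0,0],[0,0,0,0.5,0,0,0],[0,0,0,0,0,0,0],[0,0,0,0,0,0,0]])

```text
time_s: 7.27
tool_pos: [0.5526, -0.1676, 0.1287]
tool_rot: [179.9, -0.1, -176.2]
force: [0.4, 1.0, 1.6]
grip_width: 0.0004
```

Emit:
move_arm(steps=[[0,0,0,0.2,0,0,0],[0,0,0,0.2,0,0,0],[0,0,0,0.2,0,0,0],[0,0,0,0,0,0,0],[0,0,0,0,0,0,0]])

```text
time_s: 7.68
tool_pos: [0.553, -0.1683, 0.1235]
tool_rot: [179.9, 0.0, -176.2]
force: [-1.9, 2.9, 5.3]
grip_width: 0.0001
```

Emit:
move_arm(steps=[[0,0,0,0,0,0,0]])

```text
time_s: 7.77
tool_pos: [0.5529, -0.1683, 0.1235]
tool_rot: [179.9, 0.0, -176.2]
force: [-2.0, 3.1, 6.6]
grip_width: 0.0004
```

Emit:
move_arm(steps=[[0,0,0,0,0,0,0]])

```text
time_s: 7.85
tool_pos: [0.553, -0.1683, 0.1236]
tool_rot: [179.9, 0.0, -176.2]
force: [-1.9, 2.7, 5.5]
grip_width: 0.0005
```

Emit:
move_arm(steps=[[0,0,0,-1.2,0,0,0],[0,0,0,-1.8,0,0,0],[0,1.5,2.0,-0.8,0,0,0],[0,2.2,2.6,0,0,0,0],[0,2.2,2.6,0,0,0,0]])

```text
time_s: 8.27
tool_pos: [0.4888, -0.1019, 0.1618]
tool_rot: [-179.9, 0.1, -176.4]
force: [0.5, 1.3, -0.4]
grip_width: 0.0004
```

Emit:
move_arm(steps=[[0,2.2,2.5,0,0,0,0],[0,0,0,0,0,0,0],[0,0,0,0,0,0,0]])

```text
time_s: 8.52
tool_pos: [0.4649, -0.0767, 0.1615]
tool_rot: [180.0, 0.1, -176.1]
force: [-0.2, 0.4, 0.1]
grip_width: 0.0002
```

```bash
python3 -c "
from h import *
st();to(.4663,-.076,.123);to(.4663,-.076,.102)
c=viewer.read_camera('wrist');cv2.imwrite('pics/w5.png',c['img'][:,:,::-1])"
```

```text
8.52 p [ 0.4649 -0.0767  0.1615] r [ 1.7996e+02  7.0000e-02 -1.7613e+02] F [-0.15  0.4   0.14] w 0.0002 q [-26.  -1.  32. 115.   0.  66. 100.]
tool shift cm [-0.14  0.05  3.85]
tool shift cm [-0.14  0.05  5.95]
```

View pics/w5.png

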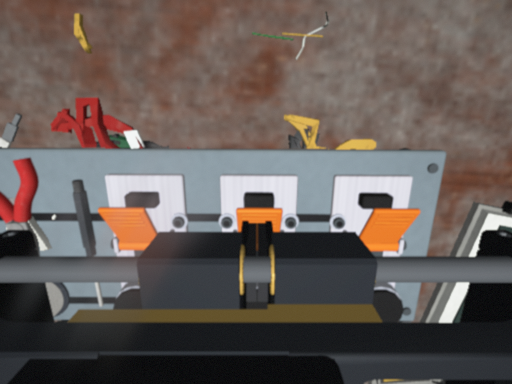

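Emit:
move_arm(steps=[[0,0,0,1.0,0,0,0],[0,0,0,1.0,0,0,0],[0,0,0,1.0,0,0,0],[0,0,0,0.8,0,0,0],[0,0,0,0,0,0,0]])

```text
time_s: 8.98
tool_pos: [0.4642, -0.078, 0.1206]
tool_rot: [-180.0, -0.2, -176.3]
force: [-0.1, -0.8, -0.2]
grip_width: 0.0004
```

Emit:
move_arm(steps=[[0,0,0,0.5,0,0,0],[0,0,0,0.5,0,0,0],[0,0,0,0.5,0,0,0],[0,0,0,0.4,0,0,0],[0,0,0,0,0,0,0]])

```text
time_s: 9.4
tool_pos: [0.4654, -0.0774, 0.1036]
tool_rot: [-180.0, -0.0, -176.3]
force: [-0.5, 0.2, 0.1]
grip_width: 0.0008
```

Emit:
move_arm(steps=[[0,0,0,0.2,0,0,0],[0,0,0,0,0,0,0],[0,0,0,0,0,0,0]])

```text
time_s: 9.65
tool_pos: [0.4657, -0.0774, 0.1032]
tool_rot: [180.0, 0.0, -176.3]
force: [-4.5, -0.5, 9.7]
grip_width: -0.0002
```

Emit:
move_arm(steps=[[0,0,0,-1.0,0,0,0],[0,0,0,-2.0,0,0,0],[0,0,0,-3.5,0,0,0],[0,3.0,0,-3.5,0,0,0],[0,0,0,-3.5,0,0,0]])

```text
time_s: 10.07
tool_pos: [0.4346, -0.0799, 0.2343]
tool_rot: [179.9, -0.2, -176.3]
force: [0.8, -0.9, -0.7]
grip_width: 0.0004
```

Emit:
move_arm(steps=[[0,0,0,0,0,0,0],[0,0,0,0,0,0,0],[0,0,0,0,0,0,0]])

```text
time_s: 10.32
tool_pos: [0.4384, -0.079, 0.2338]
tool_rot: [180.0, 0.0, -176.3]
force: [0.3, 0.2, -0.2]
grip_width: 0.0007
```

```bash
python3 -c "
from h import *
st()
c=viewer.read_camera('wrist');w=c['img'][:,:,::-1]
s=viewer.read_camera('side')['img'][125:285,195:320,::-1]
cv2.imwrite('pics/w6.png',w);cv2.imwrite('pics/s6.png',cv2.resize(s,None,fx=3.7,fy=3.7,interpolation=cv2.INTER_CUBIC))"
```

```text
10.32 p [ 0.4384 -0.079   0.2338] r [ 1.7997e+02  5.0000e-02 -1.7626e+02] F [ 0.3   0.23 -0.21] w 0.0007 q [-27.  -9.  31. 113.   5.  75.  96.]
```

View pics/w6.png

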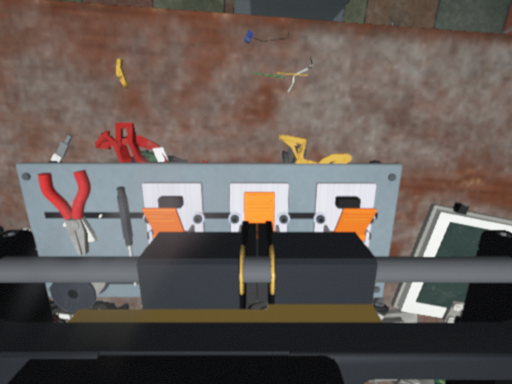

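View pics/s6.png

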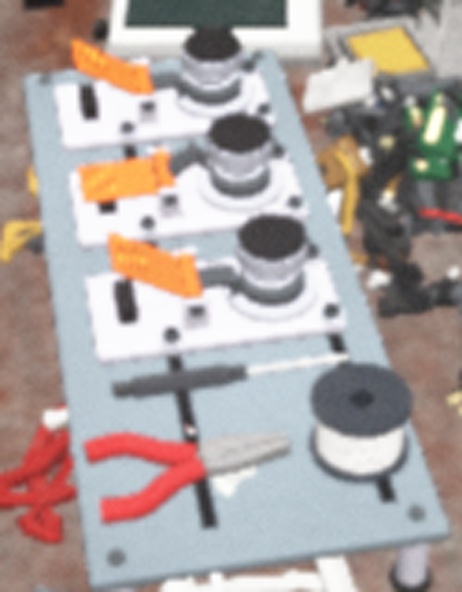

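The side view shows the middle tag lying level (about 125,178). The left and right tags are still raised, all the pads are up and the tools have not moved. The arm is clear.

```bash
python3 -c "
from cell import job
print(job.sign_off())"
```

```text
the job is handed in; nothing more can be done
None
```

The middle mount is the soft one. I pushed its orange tag fully down and handed the job in at about 10.4 s of the 48 s allowed. No verdict was reported.

I pressed the pads left, middle, right, each by about 5 mm:

| Pad | Depth pressed | Force |
|---|---|---|
| Left | 4.5 mm | about 5 N |
| Middle | 4.7 mm | about 2.5 N |
| Right | 5 mm | about 5.5–6.5 N |

I also pressed the middle pad on to about 6 mm, where one reading gave 3.3 N. That is a little above the soft spring's nominal figure, but well below the roughly 6 N a sound spring would need there.

The middle tag met its stop with the fingertips at about 78 mm, the stated stop height, with about 10 N on it.

- **Tags and pads:** in the last side and wrist views the middle tag lies level and the left and right tags are raised. The side view shows all three pads up.
- **Tools and arm:** the tools are where they were. The gripper is clear above the plate, with wrist force back to about zero.
- **Disagreements:** no check failed. The only mismatch was the fingers landing about 3 mm off centre on the middle and right pads, well inside the 39 mm pads.

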